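Clip the bar brushes back into their leaning rack

ROBOT

A 7-joint arm with a two-finger parallel gripper is mounted at the origin on a cart in front of the work surface, level with it; the furniture and walls round the work are solid. World frame = base frame: x ahead of the robot, y to its left, z up, the work surface at z = 0. Lengths are in mm, angles in rad, forces in N, time in s.
With the tool pointing down it reaches from about 400 to 875 mm from the base axis. Payload 6.5 kg.
Tool frame: the origin (TCP) lies midway between the tips of the shut fingers; the grasp point (between the pads) lies ctrl.grip_point_offset behind it (ctrl.grip_point_offset is the distance from the TCP to the grasp point, in mm); x points along the fingers, y is the direction in which the jaws open and shut, and the axes are right-handed (so a half turn about x gives the same grasp; the last joint's range is limited). The gripper opens to 88 mm and grips with 3 to 60 N. Pads are 18 mm wide; open, the fingers measure 123 mm over their backs; the gripper's body (75 mm by 187 mm) begins 45 mm behind the grasp point.
Start: joints at [1.225, 0.536, -0.004, 1.538, 0.003, 1.067, -0.071], TCP at [179.502, -624.715, 238.716] pointing down, gripper open.
Joint ranges: [-2.7, 2.7], [-0.37, 2.16], [-1.27, 1.26], [0.24, 2.4], [-1.31, 4.45], [0.19, 1.91], [-2.76, 2.76]. Speed limits (rad/s): [2.39, 2.39, 3.14, 3.14, 3.14, 3.14, 3.14].

INTERFACE

Orientations are given as a 3x3 rotation matrix whose columns are the frame's x, y, z axes.
In Python, from rig import status, read_camera, ctrl gives the robot as it stands. The module is installed in compiled form; this text tells all that it offers.
- The arm moves only by the shell command python3 -m jog 'ROWS' [FORCE]. ROWS is JSON, a list of rows, each a list of 3 entries, a list of its own where there are three numbers: the shift along the tool's x, y, z in mm, then the turn about the tool's x in degrees, then the opening, from -1 (shut) to 1 (fully open), so that 0 is half open. A call has 1 to 10 rows; each row shifts and turns the pose as measured when the row begins, along the tool's axes as they then stand; what a row does not reach is not made up. A row lasts 1/8 s, in which the tool goes at most 62.5 mm and 10.7 degrees, less where a joint would pass 70% of its speed; a pose out of reach is approached as far as the arm can. A call with a gripper value outside its range is refused whole. The fingers move at their own pace and stop on an object; FORCE is the grip in N (left out, the last holds). Time passes only in rows, so rows that do not move let the fingers close. It gives the time, the measured TCP pose, the force and the opening at its end, in the units of the state.
- status.get_obs(): the state, without advancing time (a new reading comes with each control period).
- read_camera(name): name is "side" or "top" or "wrist"; returns a dict with "color" (420x560x3 uint8, red, green, blue), "vertical_fov" (degrees; the focal length in pixels is half the picture's height over the tangent of half this angle, whatever the lens; pixels are square), "cx", "cy" (the principal point, pixels), "dist" ([k1, k2, p1, p2, k3] as OpenCV has them; the pictures are not rectified), "view" (4x4, takes a point from world to camera coordinates); the wrist camera has in their place "hand_eye" (4x4, takes a point from camera to tool coordinates, whose origin is the TCP and whose axes are the tool frame's). Camera axes: x right, y up, looking along -z (the intrinsics and any distortion apply to the point x, -y, -z); pixel columns grow to the right and rows downward; lengths in mm; the calibration is good to about 2 mm. A picture is of the moment at which its call begins: read the wrist's pose just before it. There is no depth.
- ctrl.close_job(): hands the job in, once; it reports no verdict.
The state is a dict: "time": time; "joint_positions": joint angles; "qd": joint speeds; "effort": joint torques, N m; "eef_pos": TCP position; "ee_rot": TCP orientation; "force": force on the tool from outside, world axes, zero at the start; "wrist_torque": the same for the moment, N m; "width": finger opening in mm.
Only numpy, scipy, OpenCV 4.12 (cv2) and the standard library are available. Lean on these libraries where they do the work, as an engineer would, in place of code of your own. Each camera call takes 0.05 s, during which the arm holds its last target. There are 200 camera calls.

TASK

Put the two loose bar brushes away in the two empty bays of the leaning clip rack, one in each, whichever you like: press each sideways into its two spring clips until it snaps fully home on both seats, bristles at the top, like the brush that is stored there already, and stop pushing as soon as it is seated, without forcing it. Leave the timer, biscuit bar, cup, tamper and jar where they are.

Things in the scene. Friction and masses are not known exactly. Their poses are not given: they have to be found in the camera images.
- broad_brush_mid (a point): middle of the handle of the loose brush with the broad head, on its axis, 8 mm above the surface. x along the handle to the bristles, z up. Round wooden handle 16 mm in diameter, 110 mm long (55 mm either way), then brass ferrule and black bristles: a flat head 32 mm wide, 16 mm thick, 45 mm long, so that it does not roll. 30 to 55 g.
- broad_brush_tip (a point): tip of the bristles of that brush, on the handle's axis, 96 mm from the handle's middle
- narrow_brush_mid (a point): middle of the handle of the loose brush with the narrow head, on its axis, 8 mm above the surface. x along the handle to the bristles, z up. Round wooden handle 16 mm in diameter, 110 mm long (55 mm either way), then brass ferrule and black bristles: a flat head 20 mm wide, 16 mm thick, 45 mm long, so that it does not roll. 30 to 55 g.
- narrow_brush_tip (a point): tip of the bristles of that brush, on the handle's axis, 96 mm from the handle's middle
- bay_left (a point): the empty bay of the rack on the robot's left: where the middle of a brush's handle lies (on its axis) when fully home. Axes of the panel: x up the slope (the handle lies along it), y left along the row, z square out of the panel, up and towards the robot. The panel's face lies 24 mm below this point; a foot rail as high as the point starts 62 mm down the slope.
- bay_right (a point): the empty bay of the rack on the robot's right: where the middle of a brush's handle lies (on its axis) when fully home. Axes of the panel: x up the slope (the handle lies along it), y left along the row, z square out of the panel, up and towards the robot. The panel's face lies 24 mm below this point; a foot rail as high as the point starts 62 mm down the slope.
- left_upper_clip (a point): upper spring clip of the left bay, 38 mm up the slope from the bay point, on the axis of a handle that is home; axes as the bay's. Two sprung steel jaws, 10 mm long along x, round a fixed black seat; their lips leave a mouth 10 mm wide, tops 12 mm out along z. A handle meets the lips about 14 mm out and snaps in when pushed along -z.
- left_lower_clip (a point): lower spring clip of the left bay, 38 mm down the slope from the bay point, on the axis of a handle that is home; axes as the bay's. Two sprung steel jaws, 10 mm long along x, round a fixed black seat; their lips leave a mouth 10 mm wide, tops 12 mm out along z. A handle meets the lips about 14 mm out and snaps in when pushed along -z.
- right_upper_clip (a point): upper spring clip of the right bay, 38 mm up the slope from the bay point, on the axis of a handle that is home; axes as the bay's. Two sprung steel jaws, 10 mm long along x, round a fixed black seat; their lips leave a mouth 10 mm wide, tops 12 mm out along z. A handle meets the lips about 14 mm out and snaps in when pushed along -z.
- right_lower_clip (a point): lower spring clip of the right bay, 38 mm down the slope from the bay point, on the axis of a handle that is home; axes as the bay's. Two sprung steel jaws, 10 mm long along x, round a fixed black seat; their lips leave a mouth 10 mm wide, tops 12 mm out along z. A handle meets the lips about 14 mm out and snaps in when pushed along -z.
- rack_panel (a joint): lean of the rack's panel about its hinge at the front lower edge: 0 is 32 degrees up from flat, more is steeper; differs from start to start, stiff, stays put under 25 N. Snapping a brush into both clips takes 8 to 15 N in all; the force rises steeply only once it is on the seats. Bays are 70 mm left and right of a middle one, in which a third brush is fixed, bristles at the top.
- kitchen_timer: bystander: round kitchen timer, 63 mm across, 42 mm high; origin at the centre of its underside
- biscuit_bar: bystander: wrapped biscuit bar lying flat, 52 x 150 x 16 mm; origin at the centre of its underside
- espresso_cup: bystander: espresso cup with a handle, 58 x 87 mm, 55 mm high; origin at the centre of its underside
- tamper: bystander: coffee tamper, 58 mm across, 83 mm high; origin at the centre of its underside
- sugar_jar: bystander: glass jar with a screw lid, 59 mm across, 95 mm high; origin at the centre of its underside
- broad_brush: the broad brush as a whole; origin under the middle of its handle, on its underside, 8 mm below the handle's axis; x to the bristles
- narrow_brush: the narrow brush as a whole; origin under the middle of its handle, on its underside, 8 mm below the handle's axis; x to the bristles
- rack: the rack as a whole, fixed to the surface, 250 mm wide, 130 mm deep, up to 130 mm high; origin under the centre of its wooden foot; its front faces the robot

How it is judged:
By the outcome, as a careful person would: the job done as asked, in the order asked, and still so for the second after the job is handed in, with the robot touching nothing.
It also fails if it takes over 51 s, if anything falls off the work surface, if the arm or the gripper's body presses on something with over 40 N, if the wrist force passes 120 N, or if a joint passes its speed limit or range.

## Working session

There is one attempt and no reset: what is moved stays moved. The work goes in short steps, Python scripts to look and compute and a shell command to move; the robot and the scene stay as the last step left them, time stands still between calls to the robot, and variables do not carry over. Pictures are saved under pics/ and viewed, about 8 in all and at most 12, crops included, and the job is handed in when it is done.

```bash
mkdir -p pics
cat > h.py <<'E'
import numpy as np,cv2,math
from rig import status,read_camera,ctrl
def K(c):
    h,w=c["color"].shape[:2]; f=h/2/math.tan(math.radians(c["vertical_fov"])/2)
    return np.array([[f,0,c["cx"]],[0,f,c["cy"]],[0,0,1]]),np.array(c["dist"],float)
def pose(c,obs=None):
    "camera->world"
    if "view" in c: return np.linalg.inv(np.array(c["view"]))
    T=np.eye(4);T[:3,:3]=np.array(obs["ee_rot"]);T[:3,3]=obs["eef_pos"]
    return T@np.array(c["hand_eye"])
def ray(c,M,px):
    k,d=K(c);u=cv2.undistortPoints(np.array(px,float).reshape(-1,1,2),k,d)[:,0]
    v=np.c_[u[:,0],-u[:,1],-np.ones(len(u))]@M[:3,:3].T
    return M[:3,3],v/np.linalg.norm(v,axis=1)[:,None]
def onz(c,M,px,z):
    o,v=ray(c,M,px);return o+v*((z-o[2])/v[:,2])[:,None]
def proj(c,M,P):
    k,d=K(c);V=np.linalg.inv(M);p=np.array(P,float).reshape(-1,3)@V[:3,:3].T+V[:3,3]
    return cv2.projectPoints(p*[1,-1,-1],np.zeros(3),np.zeros(3),k,d)[0][:,0]
def tri(o1,v1,o2,v2):
    A=np.c_[v1,-v2];s=np.linalg.lstsq(A,o2-o1,rcond=None)[0]
    a=o1+s[0]*v1;b=o2+s[1]*v2;return (a+b)/2,np.linalg.norm(a-b)
def shot(n):
    o=status.get_obs();c=read_camera(n);return c,pose(c,o),o
def save(c,f): cv2.imwrite("pics/"+f,cv2.cvtColor(c["color"],cv2.COLOR_RGB2BGR))
E
python3 - <<'E'
from h import *
import pickle
for n in("top","side"):
    c,M,o=shot(n);save(c,n+"0.png");pickle.dump((c,M),open(n+".pkl","wb"));print(n,M.round(2).tolist(),c["vertical_fov"],c["dist"])
o=status.get_obs();print(np.round(o["ee_rot"],3).tolist(),o["eef_pos"],o["time"],o["width"],ctrl.grip_point_offset,o["force"])
E
```

```text
top [[0.22, 0.95, -0.23, 249.5], [-0.98, 0.21, -0.06, -138.18], [-0.0, 0.24, 0.97, 1134.11], [0.0, 0.0, 0.0, 1.0]] 56.56284074479465 [-0.06033668  0.          0.          0.          0.        ]
side [[-1.0, -0.02, 0.03, 568.63], [0.03, -0.45, 0.89, 1162.01], [-0.0, 0.89, 0.45, 706.79], [0.0, 0.0, 0.0, 1.0]] 57.538165658139526 [-0.10312802  0.          0.          0.          0.        ]
[[-0.001, 0.276, -0.961], [0.001, -0.961, -0.276], [-1.0, -0.002, 0.0]] [ 179.30750649 -624.20999103  237.94091532] 0.1 87.96024815541404 18.700000000000003 [-0.32756615  0.17837818 -0.03492652]
```

View pics/top0.png

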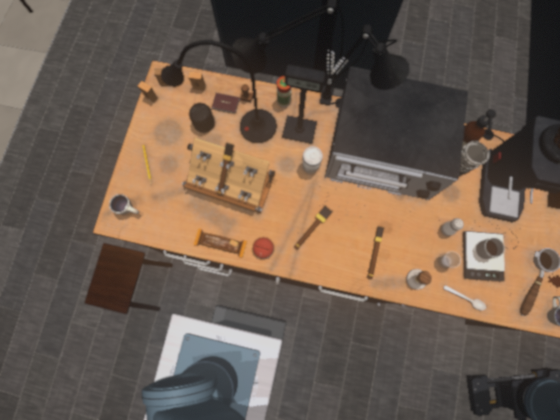

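View pics/side0.png

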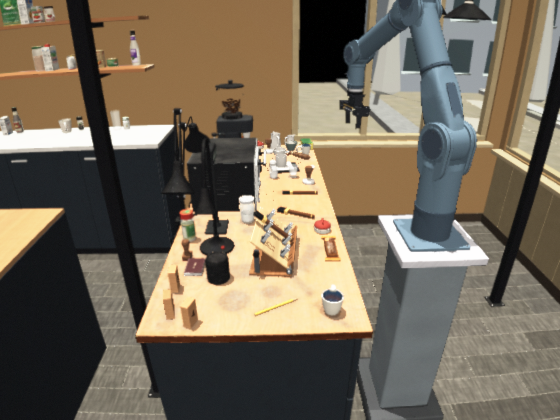

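The top view shows the rack at about (228,178), one brush at (313,228) with its head at (326,212), the other at (376,252) with its head at (379,233), the timer at (263,247) and the biscuit bar at (220,243). I'll enlarge this area.

Run:
```python
from h import *
import pickle
c,M=pickle.load(open("top.pkl","rb"))
im=cv2.cvtColor(c["color"],cv2.COLOR_RGB2BGR)
a=cv2.resize(im[125:290,170:400],None,fx=3.47,fy=3.47,interpolation=cv2.INTER_CUBIC);cv2.imwrite("pics/topcrop.png",a)
print(onz(c,M,[[298,247],[325,212],[372,277],[379,230],[263,247],[220,243],[313,158],[122,205],[187,190],[263,207],[420,280]],8).round(0).tolist())
```

```text
[[412.0, -150.0, 8.0], [531.0, -206.0, 8.0], [374.0, -375.0, 8.0], [513.0, -372.0, 8.0], [389.0, -51.0, 8.0], [373.0, 73.0, 8.0], [690.0, -137.0, 8.0], [418.0, 392.0, 8.0], [506.0, 212.0, 8.0], [506.0, -24.0, 8.0], [395.0, -512.0, 8.0]]
```

View pics/topcrop.png

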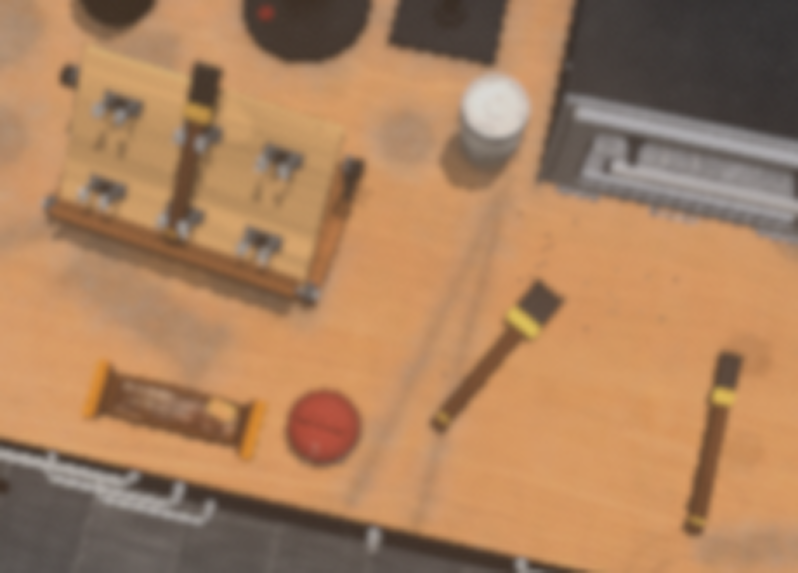

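The crop shows both brushes clearly, with these crop pixels: broad from tail (437,424) to tip (545,290), narrow from tail (692,530) to tip (731,355). The rack's front faces the robot with little yaw. I'll move above the narrow brush and check from there.

```bash
python3 - <<'E'
from h import *
import pickle
c,M=pickle.load(open("top.pkl","rb"))
s=3.47;f=lambda x,y:[170+(x+.5)/s-.5,125+(y+.5)/s-.5]
P=onz(c,M,[f(437,424),f(545,290),f(692,530),f(731,355)],8)
for a,b in((0,1),(2,3)):
    d=P[b]-P[a];L=np.linalg.norm(d);d/=L;print(P[a].round(),P[b].round(),"len",L.round(),"mid",(P[b]-96*d).round(),"ang",math.degrees(math.atan2(d[1],d[0])))
E
python3 -m jog '[[[0,0,0],7.5,1],[[0,0,0],7.5,1],[[0,-36,-37],0,1],[[0,-36,-37],0,1],[[0,-36,-37],0,1],[[0,-36,-37],0,1],[[0,-36,-37],0,1],[[0,-36,-37],0,1],[[0,-36,-37],0,1]]' 20
```

```text
[ 411. -143.    8.] [ 544. -209.    8.] len 148.0 mid [ 458. -167.    8.] ang -26.282896312109013
[ 371. -367.    8.] [ 523. -374.    8.] len 152.0 mid [ 427. -370.    8.] ang -2.744328613503078
time: 1.23
eef_pos: [438.4, -364.6, 234.1]
ee_rot: [[-0.006, -0.0, -1.0], [0.005, -1.0, 0.0], [-1.0, -0.005, 0.006]]
force: [1.2, -0.5, -0.0]
width: 88.2
```

Both measured lengths, 148 and 152 mm, agree with the 151 mm expected. Next is the wrist view.

Run:
```python
from h import *
c,M,o=shot("wrist");save(c,"w1.png");print(M.round(2).tolist(),o["eef_pos"])
print(proj(c,M,[[427,-370,8],[523,-374,8],[371,-367,8]]).round().tolist())
```

```text
[[-0.0, 0.95, 0.33, 522.83], [-1.0, 0.0, -0.01, -366.35], [-0.01, -0.33, 0.95, 379.99], [0.0, 0.0, 0.0, 1.0]] [ 438.4491753  -364.55891181  234.12784246]
[[285.0, 179.0], [290.0, 83.0], [282.0, 228.0]]
```

View pics/w1.png

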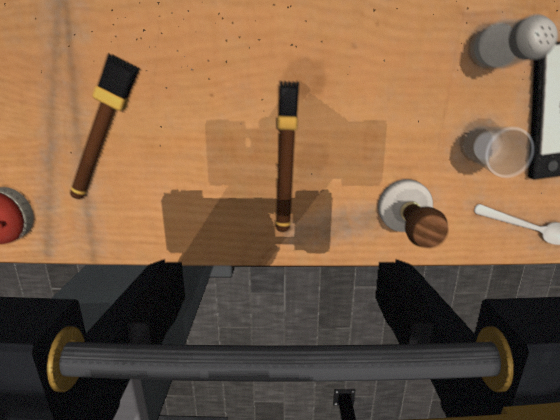

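The wrist view shows the narrow brush from tail (283,229) to tip (289,82), with its ferrule at (287,122). The broad brush runs from tail (78,194) to tip (123,61), and the tamper stands at (408,207), clear of the narrow handle.

Run:
```python
from h import *
c,M,o=shot("wrist")
P=onz(c,M,[[78,195],[123.5,60],[283,229],[289,82]],8)
for a,b in((0,1),(2,3)):
    d=P[b]-P[a];L=np.linalg.norm(d);d/=L;print(P[a].round(1),P[b].round(1),"len",L.round(1),"mid",((P[a]+55*d+P[b]-96*d)/2).round(1),"ang",math.degrees(math.atan2(d[1],d[0])))
# ferrule/handle by colour on the handles: brown centreline
hsv=cv2.cvtColor(c["color"],cv2.COLOR_RGB2HSV)
print(hsv[180,286],hsv[180,320],hsv[150,90])
for x0,x1,y0,y1 in((60,150,110,185),(270,305,130,220)):
    m=(hsv[y0:y1,x0:x1,2]<115).astype(np.uint8);n,l,s,ce=cv2.connectedComponentsWithStats(m);i=1+s[1:,4].argmax();yy,xx=np.where(l==i)
    vx,vy,cx,cy=cv2.fitLine(np.c_[xx+x0,yy+y0].astype(np.float32),2,0,.01,.01).ravel();print(s[i],cx,cy,vx,vy)
    q=onz(c,M,[[cx,cy],[cx+30*vx,cy+30*vy]],8);d=q[1]-q[0];print(q[0].round(1),math.degrees(math.atan2(d[1],d[0])))
```

```text
[ 414.6 -134.8    8. ] [ 552.7 -202.7    8. ] len 153.9 mid [ 465.2 -159.7    8. ] ang -26.190548602188397
[ 377.8 -360.1    8. ] [ 531.5 -364.2    8. ] len 153.7 mid [ 434.2 -361.6    8. ] ang -1.5201536484643101
[ 14 149 108] [ 13 131 170] [ 14 133 167]
[  24    0   43   75 1322] 104.94251 148.02798 0.35501257 -0.93486154
[ 466.2 -173.1    8. ] -27.75889257051999
[   0    0   35   90 1691] 291.58722 184.21822 0.107065775 -0.99425197
[ 428.7 -368.6    8. ] -4.878829020087273
```

```bash
python3 -m jog '[[[40,-1,1],0.5,1],[[40,-1,1],0.5,1],[[40,0,1],0.5,1],[[0,0,0],0,1]]'
python3 - <<'E'
from h import *
c,M,o=shot("wrist");save(c,"w2.png");print(o["eef_pos"])
print(proj(c,M,[[434,-362,8],[530,-364,8],[378,-360,8]]).round().tolist())
E
```

```text
time: 1.82
eef_pos: [438.7, -357.6, 111.2]
ee_rot: [[-0.004, -0.016, -1.0], [0.007, -1.0, 0.016], [-1.0, -0.007, 0.004]]
force: [0.4, 0.2, 0.4]
width: 88.1
[ 438.69161468 -357.57234594  111.16477372]
[[286.0, 213.0], [287.0, 72.0], [284.0, 281.0]]
```

View pics/w2.png

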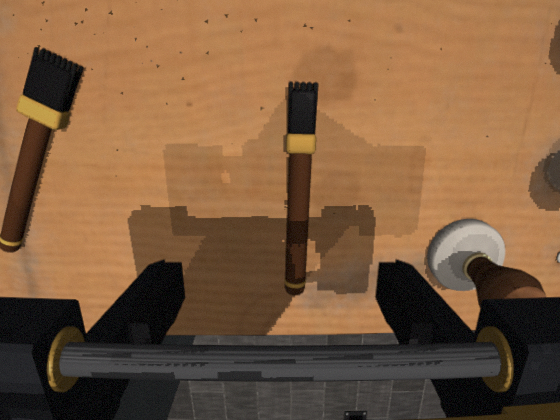

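The narrow brush now runs from tail (295,293) to tip (303,82), with the handle meeting the ferrule at (301,153). The tamper base is at (466,253).

Run:
```python
from h import *
c,M,o=shot("wrist")
P=onz(c,M,[[295,293],[303,82],[301,153],[296,272]],8)
d=P[1]-P[0];L=np.linalg.norm(d);d/=L;print(P.round(1).tolist(),L,"mid",(P[0]+55*d).round(1),"ang",math.degrees(math.atan2(d[1],d[0])))
print(onz(c,M,[[430,250],[466,253],[505,250]],5).round())
print(onz(c,M,[[14,245],[63,58],[44,118],[11,241]],8).round(1))
```

```text
[[367.3, -369.9, 8.0], [525.5, -375.7, 8.0], [478.5, -374.4, 8.0], [386.0, -370.7, 8.0]] 158.34529402027448 mid [ 422.2 -371.9    8. ] ang -2.104301334753261
[[ 401. -475.    5.]
 [ 398. -504.    5.]
 [ 400. -536.    5.]]
[[ 410.7 -147.3    8. ]
 [ 546.1 -216.4    8. ]
 [ 507.4 -195.3    8. ]
 [ 414.1 -145.6    8. ]]
```

```bash
python3 -m jog '[[[35,7,7],0.6,0.2],[[35,7,7],0.6,0],[[20,0,0],0,0],[[0,0,0],0,0]]'
python3 - <<'E'
from h import *
c,M,o=shot("wrist");save(c,"w3.png")
a=c["color"][100:420,130:430];cv2.imwrite("pics/w3c.png",cv2.cvtColor(cv2.resize(a,None,fx=1.5,fy=1.5),cv2.COLOR_RGB2BGR))
p=np.array(o["eef_pos"]);print(p,proj(c,M,[p]).round(),proj(c,M,[[p[0],p[1]-22,p[2]],[p[0],p[1]+22,p[2]],[424,-372,8],[479,-374,8]]).round().tolist())
E
```

```text
time: 2.42
eef_pos: [433.0, -378.2, 30.4]
ee_rot: [[0.014, -0.037, -0.999], [-0.006, -0.999, 0.037], [-1.0, 0.005, -0.014]]
force: [-0.4, -0.5, 1.2]
width: 50.2
[ 433.0071574  -378.17978307   30.41080602] [[278. 279.]] [[326.0, 277.0], [229.0, 281.0], [267.0, 274.0], [265.0, 170.0]]
```

View pics/w3c.png

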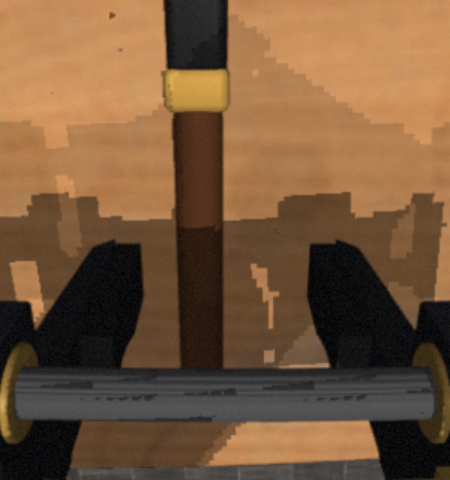

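The ferrule edge is at about (262,174), close to the predicted (265,170), and the handle lies between the fingers. I'll go down and grip.

```bash
python3 -m jog '[[[10,-6,9],0,0],[[10,0,0],0,0],[[0,0,0],0,0]]'; python3 -m jog '[[[4,0,0],0,0],[[2,0,0],0,0],[[0,0,0],0,0]]'
```

```text
time: 2.85
eef_pos: [426.5, -372.6, 12.5]
ee_rot: [[0.019, -0.036, -0.999], [-0.009, -0.999, 0.036], [-1.0, 0.009, -0.019]]
force: [-0.1, 0.2, -0.0]
width: 44.1
time: 3.22
eef_pos: [427.1, -372.8, 6.3]
ee_rot: [[0.019, -0.036, -0.999], [-0.01, -0.999, 0.036], [-1.0, 0.009, -0.02]]
force: [0.4, -0.5, 0.0]
width: 44.1
```

Run:
```python
from h import *
import pickle
# rack from top: rough points, crop px
c,M=pickle.load(open("top.pkl","rb"))
s=3.47;f=lambda x,y:[170+(x+.5)/s-.5,125+(y+.5)/s-.5]
print(onz(c,M,[f(50,208),f(310,292)],20).round().tolist(), onz(c,M,[f(85,45),f(345,128)],120).round().tolist())
```

```text
[[518.0, 222.0, 20.0], [495.0, -15.0, 20.0]] [[633.0, 201.0, 120.0], [609.0, -22.0, 120.0]]
```

```bash
python3 -m jog '[[[4,0,2],0,0],[[0,0,0],0,-1],[[0,0,0],0,-1],[[0,0,0],0,-1],[[0,0,0],0,-1]]' 20
```

```text
time: 3.85
eef_pos: [425.1, -372.9, 2.2]
ee_rot: [[0.019, -0.036, -0.999], [-0.01, -0.999, 0.036], [-1.0, 0.009, -0.02]]
force: [-0.8, 0.9, 0.2]
width: 15.2
```

```bash
python3 -m jog '[[[-30,0,0],0,-1],[[-50,0,0],1,-1],[[-60,0,0],1,-1],[[-60,0,0],1,-1],[[-40,0,0],0.4,-1],[[0,0,0],0,-1]]' && python3 -m jog '[[[0,-54,-15],0,-1],[[0,-54,-15],0,-1],[[0,-54,-15],0,-1],[[0,-54,-15],0,-1],[[0,-54,-15],0,-1],[[0,-54,-15],0,-1],[[0,-54,-15],0,-1],[[0,-40,-15],0,-1],[[0,0,0],0,-1],[[0,0,0],0,-1]]'
python3 - <<'E'
from h import *
import pickle
c,M,o=shot("wrist");save(c,"w4.png");pickle.dump((c,M,o),open("w4.pkl","wb"));print(o["eef_pos"],o["width"],M.round(2).tolist())
E
```

```text
time: 4.6
eef_pos: [420.0, -370.2, 249.5]
ee_rot: [[0.019, -0.097, -0.995], [-0.009, -0.995, 0.097], [-1.0, 0.007, -0.02]]
force: [0.7, -0.0, -0.4]
width: 15.7
time: 5.85
eef_pos: [578.3, 45.9, 235.5]
ee_rot: [[0.002, -0.099, -0.995], [-0.008, -0.995, 0.099], [-1.0, 0.008, -0.003]]
force: [-0.8, -1.0, -0.5]
width: 15.5
[578.30025882  45.88011545 235.49511966] 15.490249366227431 [[-0.1, 0.94, 0.32, 661.16], [-0.99, -0.1, -0.02, 37.69], [0.01, -0.32, 0.95, 382.05], [0.0, 0.0, 0.0, 1.0]]
```

View pics/w4.png

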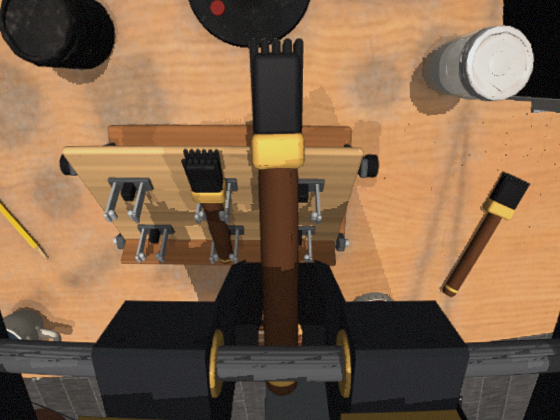

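The held brush hides the right bay. The left bay's clips (upper at about (128,190), lower at about (152,238)) and the middle brush can be seen. I'll take a second view from 100 mm further right.

```bash
python3 -m jog '[[[0,50,5],0,-1],[[0,50,5],0,-1],[[0,0,0],0,-1],[[0,0,0],0,-1]]'
python3 - <<'E'
from h import *
import pickle
c,M,o=shot("wrist");save(c,"w5.png");pickle.dump((c,M,o),open("w5.pkl","wb"));print(o["eef_pos"],o["width"])
c0,M0,_=pickle.load(open("w4.pkl","rb"))
a=cv2.resize(c0["color"][110:290,55:385],None,fx=2.4,fy=2.4,interpolation=cv2.INTER_CUBIC)
cv2.imwrite("pics/c4.png",cv2.cvtColor(a,cv2.COLOR_RGB2BGR))
E
```

```text
time: 6.4
eef_pos: [555.4, -59.7, 235.2]
ee_rot: [[-0.0, -0.106, -0.994], [-0.009, -0.994, 0.106], [-1.0, 0.009, -0.001]]
force: [0.4, 0.0, -0.3]
width: 15.1
[555.38845766 -59.74861116 235.19729836] 15.115809518318144
```

View pics/w5.png

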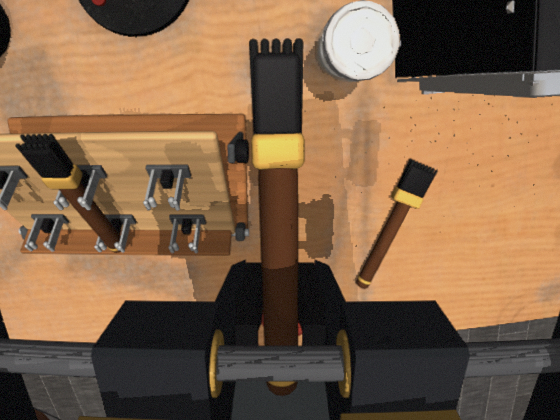

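View pics/c4.png

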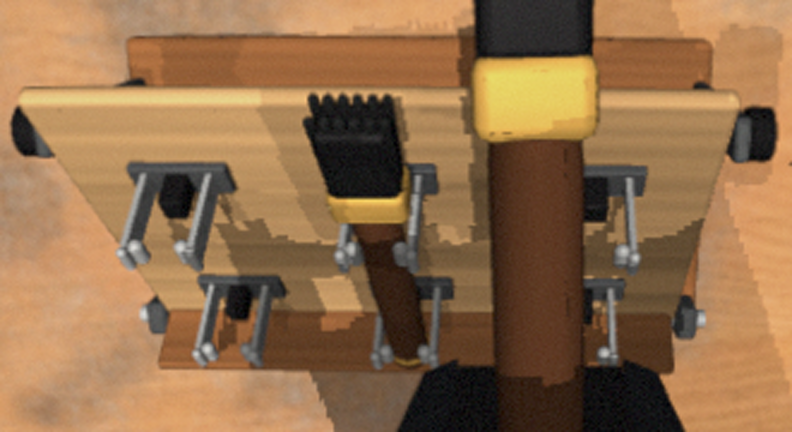

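In w5 the right bay's lips are at about (152,203) and (182,203) on the upper clip, and (175,247) and (197,247) on the lower one. In w4 the left bay's lips are at about (109,215), (132,215), (140,257) and (162,257). I'll enlarge both regions once to get exact lip pixels.

Run:
```python
from h import *
import pickle
c4,M4,_=pickle.load(open("w4.pkl","rb"));c5,M5,_=pickle.load(open("w5.pkl","rb"))
A=c4["color"][170:265,95:175];B=c5["color"][155:250,135:215]
a=cv2.resize(np.hstack([A,B]),None,fx=5,fy=5,interpolation=cv2.INTER_CUBIC)
a=cv2.convertScaleAbs(a,alpha=1.2)
cv2.imwrite("pics/lips.png",cv2.cvtColor(a,cv2.COLOR_RGB2BGR))
```

```text
(no output)
```

View pics/lips.png

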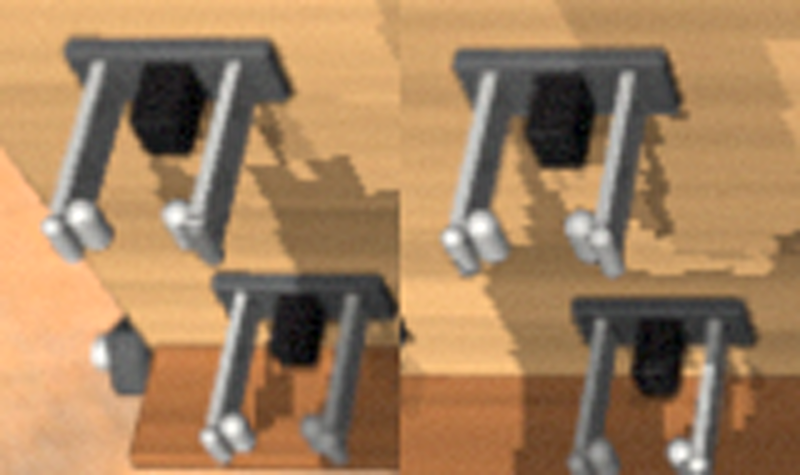

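In the enlargement, each jaw ends in lip rods that run up the slope. The full-picture mouth centres are (122.5,215.3) for left upper and (150.7,257.5) for left lower in w4. In w5 they are (162.7,202.7) for right upper and (184.1,247.3) for right lower. I'll fit the rack pose to these, with the panel geometry known.

```bash
cat > fit.py <<'E'
from h import *
import pickle
from scipy.optimize import least_squares
c4,M4,_=pickle.load(open("w4.pkl","rb"));c5,M5,_=pickle.load(open("w5.pkl","rb"))
Z=10.5
O=[(c4,M4,38,70,122.5,215.3),(c4,M4,-38,70,150.7,257.5),(c4,M4,38,0,212.7,215.6),(c4,M4,-38,0,224,256.8),
(c5,M5,38,-70,162.7,202.7),(c5,M5,-38,-70,184.1,247.3),(c5,M5,38,0,75,201.5),(c5,M5,-38,0,112,246),(c5,M5,-38,70,39,245)]
def axes(yaw,th):
    h=np.array([math.cos(yaw),math.sin(yaw),0]);k=np.array([0,0,1.])
    return math.cos(th)*h+math.sin(th)*k, np.cross(k,h), math.cos(th)*k-math.sin(th)*h
def res(p,full=False):
    X,Y,N=axes(p[3],p[4]);r=[]
    for c,M,a,b,u,v in O: r.append(proj(c,M,p[:3]+a*X+b*Y+Z*N)[0]-[u,v])
    return np.array(r) if full else np.ravel(r)
if __name__=="__main__":
    s=least_squares(res,[560,95,70,-.09,.65],x_scale=[10,10,10,.1,.1]);p=s.x
    C=np.linalg.inv(s.jac.T@s.jac);sd=np.sqrt(np.diag(C)*s.fun.var())
    print(p.round(2),"deg",np.degrees(p[3:]).round(2),"sd",sd.round(3));print(res(p,True).round(1).tolist())
    X,Y,N=axes(p[3],p[4]);print("bayL",(p[:3]+70*Y).round(1),"bayR",(p[:3]-70*Y).round(1),"X",X.round(3),"N",N.round(3))
    np.save("rack.npy",p)
    # lean by side camera: project panel edges for a check
    c,M=pickle.load(open("side.pkl","rb"))
    im=cv2.cvtColor(c["color"],cv2.COLOR_RGB2BGR)[205:285,235:315];im=cv2.resize(im,None,fx=7,fy=7,interpolation=cv2.INTER_CUBIC)
    for th,col in((p[4],(0,255,0)),):
        X,Y,N=axes(p[3],th)
        for y in(70,0,-70):
            for a in(-38,38):
                q=proj(c,M,[p[:3]+a*X+y*Y-24*N,p[:3]+a*X+y*Y+Z*N]);q=((q-[235,205]+.5)*7-.5).round().astype(int);cv2.line(im,tuple(map(int,q[0])),tuple(map(int,q[1])),col,1)
    cv2.imwrite("pics/sidec.png",im)
E
python3 fit.py
```

```text
[ 5.4962e+02  9.8580e+01  8.7240e+01 -1.1000e-01  6.8000e-01] deg [-6.53 39.01] sd [0.491 0.565 1.222 0.004 0.006]
[[0.5, -0.6], [-0.0, -1.0], [0.3, 0.1], [0.2, 0.8], [0.1, -0.3], [-0.2, -0.3], [-1.2, 0.6], [-1.3, 0.3], [1.7, 0.4]]
bayL [557.6 168.1  87.2] bayR [541.7  29.   87.2] X [ 0.772 -0.088  0.629] N [-0.625  0.072  0.777]
```

Run:
```python
from h import *
import pickle
c,M,o=pickle.load(open("w5.pkl","rb"))
R=np.array(o["ee_rot"]);t=np.array(o["eef_pos"])
hs=cv2.cvtColor(c["color"],cv2.COLOR_RGB2HSV)
for row in (190,220,245):
    b=c["color"][row,235:325].astype(int);m=(b[:,0]<125);print(row,235+np.where(m)[0].min(),235+np.where(m)[0].max())
# ferrule lower edge on top surface, tip mid
for px,h in(((279,167),14),((279,190),9),((279,245),9),((276,42),6)):
    w=onz(c,M,[px],t[2]+h)[0];print(px,((w-t)@R).round(1))
p=np.load("rack.npy")
from fit import axes
X,Y,N=axes(p[3],p[4]);B=p[:3]-70*Y
for d in(60,46,30,16,0):print(d,(B+d*N-[0,0,5.8]).round(1))
cur=t;tgt=B+60*N-[0,0,5.8];print("delta tool",((tgt-cur)@R).round(1),"N tool",(-N@R).round(3), "yaw",math.degrees(math.atan2(-R[1,2],-R[0,2])))
```

```text
190 258 297
220 235 324
245 238 324
(279, 167) [-14.    0.7 -54.8]
(279, 190) [ -9.    0.7 -44.6]
(279, 245) [ -9.    0.7 -21.1]
(276, 42) [ -5.9  -0.3 -98.7]
60 [504.1  33.3 128.1]
46 [512.9  32.3 117.2]
30 [522.9  31.2 104.8]
16 [531.7  30.2  93.9]
0 [541.7  29.   81.4]
delta tool [106.3 -88.1  60.9] N tool [ 0.778 -0.002 -0.629] yaw -6.073784556564509
```

```bash
python3 -m jog '[[[0,-40,28],0.2,-1],[[20,-40,28],0.2,-1],[[35,-8,5],0,-1],[[35,0,0],0,-1],[[10,0,0],0,-1],[[0,0,0],0,-1]]' 15
```

```text
time: 7.2
eef_pos: [504.6, 41.5, 133.5]
ee_rot: [[0.004, -0.106, -0.994], [-0.007, -0.994, 0.106], [-1.0, 0.006, -0.005]]
force: [-0.1, 0.0, 0.3]
width: 15.2
```

```bash
cat > d.py <<'E'
import sys
from h import *
from fit import axes
# usage: d.py bay(+1 left,-1 right) d hx : correction in tool axes to bay + d*N ; hx = axis height above TCP
k,d,hx=map(float,sys.argv[1:4])
p=np.load("rack.npy");X,Y,N=axes(p[3],p[4]);B=p[:3]+70*k*Y
o=status.get_obs();t=np.array(o["eef_pos"]);R=np.array(o["ee_rot"]);a=t+[0,0,hx]
q=a-B;f=np.array(o["force"])
print("panel xyz",np.round([q@X,q@Y,q@N],1),"delta tool",((B+d*N-a)@R).round(1),"force panel xyz",np.round([f@X,f@Y,f@N],1),"w",round(o["width"],1),"yaw err",round(math.degrees(p[3]-math.atan2(-R[1,2],-R[0,2])),1),"mom",np.round(o["wrist_torque"],2),"t",o["time"])
E
python3 d.py -1 60 5.8
```

```text
panel xyz [ 3.   8.2 64.5] delta tool [ 5.4  8.2 -0.4] force panel xyz [ 0.1 -0.   0.3] w 15.2 yaw err -0.5 mom [ 0.07  0.02 -0.06] t 7.2
```

```bash
python3 -m jog '[[[0,8,0],0.5,-1],[[7,0,-4],0,-1],[[8,0,-4],0,-1],[[0,0,0],0,-1]]'; python3 d.py -1 40 5.8
```

```text
time: 7.7
eef_pos: [515.8, 31.5, 120.9]
ee_rot: [[0.012, -0.117, -0.993], [-0.006, -0.993, 0.117], [-1.0, 0.005, -0.012]]
force: [0.6, -0.8, 0.3]
width: 15.4
panel xyz [ 4.7 -0.5 47. ] delta tool [ 8.4 -0.6 -0.7] force panel xyz [ 0.7 -0.7 -0.2] w 15.4 yaw err 0.2 mom [ 0.03 -0.12  0.05] t 7.7
```

```bash
python3 -m jog '[[[4,-0.5,0],0,-1],[[4,0,-1],0,-1],[[0,0,0],0,-1]]' 12; python3 d.py -1 30 5.8;  python3 -m jog '[[[4,0,-3],0,-1],[[4,0,-3],0,-1],[[0,0,0],0,-1]]'; python3 d.py -1 22 5.8
```

```text
time: 8.07
eef_pos: [516.9, 32.8, 112.5]
ee_rot: [[0.012, -0.116, -0.993], [-0.005, -0.993, 0.116], [-1.0, 0.004, -0.012]]
force: [0.4, 1.0, 1.4]
width: 15.5
panel xyz [ 0.1  0.9 39.8] delta tool [ 7.8  0.9 -6. ] force panel xyz [1.1 1.1 1. ] w 15.5 yaw err 0.1 mom [ 0.19 -0.02  0.04] t 8.075
time: 8.45
eef_pos: [522.8, 32.2, 103.8]
ee_rot: [[0.01, -0.115, -0.993], [-0.005, -0.993, 0.115], [-1.0, 0.004, -0.011]]
force: [-0.3, 1.4, 1.3]
width: 15.6
panel xyz [-0.7  1.  29.4] delta tool [ 5.3  1.  -5.2] force panel xyz [0.4 1.3 1.3] w 15.6 yaw err 0.1 mom [0.23 0.05 0.09] t 8.45
```

```bash
python3 -m jog '[[[4,0.5,-3.5],0,-1],[[3,0,-2.5],0,-1],[[0,0,0],0,-1]]'; python3 d.py -1 16 5.8
python3 - <<'E'
from h import *
c,M,o=shot("wrist");save(c,"w6.png")
E
```

```text
time: 8.82
eef_pos: [529.0, 31.4, 96.3]
ee_rot: [[0.01, -0.115, -0.993], [-0.005, -0.993, 0.115], [-1.0, 0.004, -0.01]]
force: [-2.2, 1.2, 0.1]
width: 15.6
panel xyz [-0.7  0.9 19.6] delta tool [ 2.4  0.9 -2.8] force panel xyz [-1.7  1.   1.5] w 15.6 yaw err 0.1 mom [0.36 0.09 0.12] t 8.825
```

View pics/w6.png

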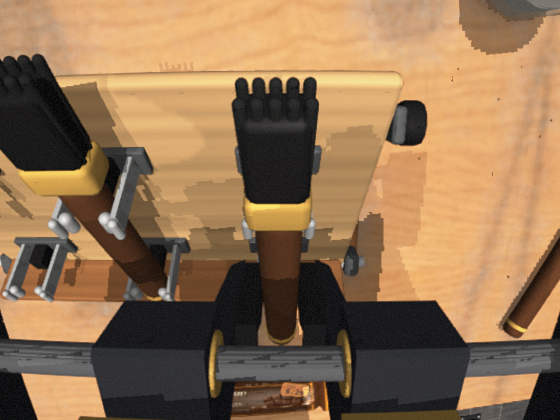

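The brush has pitched up with its bristles at the top and is centred on the right bay's clips, with the lips at x = 245 and 313 either side of the axis. Now I'll press along −N in small steps.

```bash
python3 -m jog '[[[2.5,0.8,-2.5],0,-1],[[0,0,0],0,-1]]' 25; python3 d.py -1 12 5.8;python3 -m jog '[[[2.5,0,-2],0,-1],[[0,0,0],0,-1]]'; python3 d.py -1 9 5.8
```

```text
time: 9.12
eef_pos: [531.1, 30.0, 93.8]
ee_rot: [[0.009, -0.115, -0.993], [-0.005, -0.993, 0.115], [-1.0, 0.004, -0.01]]
force: [-0.5, 0.2, 0.8]
width: 14.9
panel xyz [-0.5 -0.2 16.3] delta tool [ 3.1 -0.2 -3. ] force panel xyz [0.1 0.1 0.9] w 14.9 yaw err 0.1 mom [0.29 0.09 0.03] t 9.125
time: 9.38
eef_pos: [533.4, 30.0, 91.2]
ee_rot: [[0.01, -0.115, -0.993], [-0.005, -0.993, 0.115], [-1.0, 0.004, -0.01]]
force: [-0.5, 1.8, -1.2]
width: 15.0
panel xyz [-0.4  0.1 12.8] delta tool [ 2.8  0.1 -2.7] force panel xyz [-1.3  1.7 -0.5] w 15.0 yaw err 0.1 mom [ 0.5   0.11 -0.02] t 9.375
```

```bash
python3 -m jog '[[[2,0,-1.5],0,-1],[[0,0,0],0,-1]]'; python3 d.py -1 9 5.8;python3 -m jog '[[[2,0,-1.5],0,-1],[[0,0,0],0,-1]]'; python3 d.py -1 6 5.8
```

```text
time: 9.62
eef_pos: [535.1, 30.6, 89.0]
ee_rot: [[0.01, -0.115, -0.993], [-0.004, -0.993, 0.115], [-1.0, 0.003, -0.01]]
force: [1.5, 1.7, -0.6]
width: 15.6
panel xyz [-0.5  0.8 10.1] delta tool [ 0.6  0.8 -1.1] force panel xyz [ 0.6  1.9 -1.3] w 15.6 yaw err 0.1 mom [ 0.49  0.01 -0.02] t 9.625
time: 9.88
eef_pos: [536.5, 30.3, 86.8]
ee_rot: [[0.009, -0.115, -0.993], [-0.004, -0.993, 0.115], [-1.0, 0.003, -0.01]]
force: [-0.2, 2.9, -0.0]
width: 14.8
panel xyz [-0.8  0.7  7.5] delta tool [ 0.7  0.7 -1.5] force panel xyz [-0.5  2.9  0.3] w 14.8 yaw err 0.1 mom [0.61 0.17 0.03] t 9.875
```

```bash
python3 -m jog '[[[2,-1,-1.5],0,-1],[[0,0,0],0,-1]]'; python3 d.py -1 4 5.8;python3 -m jog '[[[1.5,0,-1.5],0,-1],[[0,0,0],0,-1]]'; python3 d.py -1 3 5.8
```

```text
time: 10.12
eef_pos: [537.4, 30.3, 84.7]
ee_rot: [[0.008, -0.115, -0.993], [-0.005, -0.993, 0.115], [-1.0, 0.004, -0.008]]
force: [-2.3, 2.1, 1.2]
width: 15.3
panel xyz [-1.4  0.8  5.3] delta tool [ 0.2  0.8 -1.9] force panel xyz [-1.2  1.8  2.5] w 15.3 yaw err 0.1 mom [0.53 0.12 0.03] t 10.125
time: 10.38
eef_pos: [538.4, 30.2, 82.9]
ee_rot: [[0.007, -0.115, -0.993], [-0.005, -0.993, 0.115], [-1.0, 0.004, -0.007]]
force: [-0.6, 2.6, -1.8]
width: 15.3
panel xyz [-1.8  0.8  3.2] delta tool [-0.9  0.8 -1.5] force panel xyz [-1.8  2.5 -0.8] w 15.3 yaw err 0.1 mom [ 0.41 -0.07  0.04] t 10.375
```

```bash
cat > pitch.py <<'E'
from h import *
from fit import axes
def gold(c):
    h=cv2.cvtColor(c["color"],cv2.COLOR_RGB2HSV);m=((h[...,0]>19)&(h[...,0]<32)&(h[...,1]>130)&(h[...,2]>120)).astype(np.uint8)
    m[260:]=0
    n,l,s,ce=cv2.connectedComponentsWithStats(m);i=[j for j in range(1,n) if s[j,4]>60];return [(s[j].tolist(),ce[j].round(1).tolist()) for j in i]
if __name__=="__main__":
    c,M,o=shot("wrist");save(c,"w7.png")
    print(gold(c))
    p=np.load("rack.npy");t=np.array(o["eef_pos"])+[0,0,5.8]
    for deg in(0,10,20,30,39,45):
        X,Y,N=axes(p[3],math.radians(deg));print(deg,proj(c,M,[t+55*X+8*N,t+96*X]).round(0).tolist())
E
python3 pitch.py
python3 - <<'E'
import cv2
from pitch import gold
a=cv2.cvtColor(cv2.imread("pics/w6.png"),cv2.COLOR_BGR2RGB);print(gold({"color":a}))
E
```

```text
[([251, 213, 58, 7, 261], [278.1, 215.9]), ([0, 214, 65, 10, 410], [31.9, 218.6])]
0 [[277.0, 166.0], [277.0, 50.0]]
10 [[277.0, 178.0], [276.0, 50.0]]
20 [[277.0, 196.0], [276.0, 60.0]]
30 [[277.0, 219.0], [276.0, 86.0]]
39 [[277.0, 245.0], [276.0, 127.0]]
45 [[277.0, 264.0], [276.0, 164.0]]
[([19, 169, 65, 11, 463], [51.9, 174.3]), ([247, 203, 61, 10, 373], [274.4, 206.9])]
```

```bash
python3 -m jog '[[[1,0,-2],0,-1],[[0,0,0],0,-1]]'; python3 d.py -1 1 5.8;python3 -m jog '[[[1,0,-1.5],0,-1],[[0,0,0],0,-1]]'; python3 d.py -1 0 5.8
```

```text
time: 10.68
eef_pos: [539.8, 30.0, 81.4]
ee_rot: [[0.005, -0.115, -0.993], [-0.005, -0.993, 0.115], [-1.0, 0.005, -0.006]]
force: [-1.5, 2.4, -2.7]
width: 15.2
panel xyz [-1.5  0.8  1.2] delta tool [-0.8  0.8 -1.3] force panel xyz [-3.   2.2 -1. ] w 15.2 yaw err 0.1 mom [ 0.35 -0.14  0.02] t 10.675
time: 10.92
eef_pos: [540.4, 30.1, 80.6]
ee_rot: [[0.003, -0.115, -0.993], [-0.005, -0.993, 0.115], [-1.0, 0.005, -0.004]]
force: [-3.3, 1.6, 1.3]
width: 15.1
panel xyz [-1.6  1.   0.3] delta tool [-0.8  1.  -1.4] force panel xyz [-1.9  1.2  3.2] w 15.1 yaw err 0.1 mom [ 0.46  0.38 -0.03] t 10.925
```

```bash
python3 -m jog '[[[1.2,0,-1.2],0,-1],[[0,0,0],0,-1]]'; python3 d.py -1 0 5.8;python3 -m jog '[[[1.5,0,-1.5],0,-1],[[0,0,0],0,-1]]'; python3 d.py -1 0 5.8;python3 pitch.py | head -1
```

```text
time: 11.18
eef_pos: [540.5, 30.1, 80.5]
ee_rot: [[0.001, -0.115, -0.993], [-0.006, -0.993, 0.115], [-1.0, 0.006, -0.001]]
force: [-2.4, 2.4, -1.1]
width: 15.2
panel xyz [-1.6  0.9  0.1] delta tool [-0.9  0.9 -1.3] force panel xyz [-2.7  2.1  0.8] w 15.2 yaw err 0.1 mom [ 0.45  0.31 -0.02] t 11.175
time: 11.42
eef_pos: [540.7, 30.0, 80.3]
ee_rot: [[-0.002, -0.115, -0.993], [-0.006, -0.993, 0.115], [-1.0, 0.006, 0.002]]
force: [-2.0, 2.4, -1.5]
width: 15.2
panel xyz [-1.5  0.9 -0.2] delta tool [-1.1  0.9 -1.1] force panel xyz [-2.7  2.1  0.3] w 15.2 yaw err 0.1 mom [0.45 0.28 0.  ] t 11.425
[([0, 227, 61, 10, 346], [30.5, 231.9]), ([251, 232, 58, 6, 188], [276.1, 234.5])]
```

```bash
python3 -m jog '[[[1.5,0,-1.2],0,-1]]'; python3 d.py -1 0 5.8; python3 -m jog '[[[2.3,0,-2],0,-1]]'; python3 d.py -1 0 5.8
```

```text
time: 11.6
eef_pos: [541.1, 30.0, 79.7]
ee_rot: [[-0.004, -0.115, -0.993], [-0.007, -0.993, 0.115], [-1.0, 0.007, 0.004]]
force: [-12.1, 1.9, 24.1]
width: 15.5
panel xyz [-1.6  0.9 -0.9] delta tool [-1.7  0.9 -0.7] force panel xyz [ 5.7  0.5 26.4] w 15.5 yaw err 0.1 mom [ 0.42  2.59 -0.06] t 11.6
time: 11.72
eef_pos: [541.9, 29.9, 78.9]
ee_rot: [[-0.007, -0.115, -0.993], [-0.007, -0.993, 0.115], [-1.0, 0.008, 0.006]]
force: [-15.4, 0.2, 28.6]
width: 15.2
panel xyz [-1.5  0.9 -2. ] delta tool [-2.5  0.9  0.1] force panel xyz [ 6.1 -1.6 31.9] w 15.2 yaw err 0.1 mom [ 0.43  3.   -0.04] t 11.725
```

The force rose steeply to 32 N at the predicted seat depth, so the brush is on the seats. That last push was harder than intended. I'll release, back off and check.

```bash
python3 -m jog '[[[0,0,0],0,0],[[0,0,0],0,0],[[0,0,0],0,0]]'; python3 d.py -1 0 5.8; python3 -m jog '[[[-25,0,0],0,0],[[-45,0,0],0,0],[[-50,0,0],0,0],[[-40,0,0],0,0],[[0,0,-10],0,0],[[0,0,0],0,0]]'
python3 - <<'E'
from h import *
import pickle
c,M,o=shot("wrist");save(c,"w8.png");pickle.dump((c,M,o),open("w8.pkl","wb"));print(o["eef_pos"],o["width"])
from pitch import gold
print(gold(c))
from fit import axes
p=np.load("rack.npy")
for k in(-1,0):
    X,Y,N=axes(p[3],p[4]);B=p[:3]+70*k*Y;print(k,proj(c,M,[B-55*X+8*N,B+55*X+8*N,B+96*X]).round(1).tolist())
E
```

```text
time: 12.1
eef_pos: [544.6, 28.2, 79.5]
ee_rot: [[-0.002, -0.117, -0.993], [-0.008, -0.993, 0.117], [-1.0, 0.009, 0.001]]
force: [-0.4, 0.1, 0.1]
width: 42.6
panel xyz [ 1.2 -0.5 -3.4] delta tool [-1.9 -0.5  3. ] force panel xyz [-0.3  0.   0.3] w 42.6 yaw err 0.2 mom [0.06 0.06 0.  ] t 12.1
time: 12.85
eef_pos: [556.2, 26.4, 242.5]
ee_rot: [[-0.002, -0.119, -0.993], [-0.01, -0.993, 0.119], [-1.0, 0.01, 0.001]]
force: [0.8, 0.1, 0.2]
width: 44.0
[556.18310136  26.35286914 242.48566941] 43.98956160565971
[([473, 179, 24, 16, 213], [483.9, 186.5]), ([0, 207, 22, 27, 166], [9.6, 221.3])]
-1 [[276.3, 241.2], [275.4, 172.2], [274.8, 123.6]]
0 [[205.4, 241.7], [179.8, 173.2], [167.4, 125.0]]
```

```bash
cat > prof.py <<'E'
from h import *
import sys,pickle
from fit import axes
def prof(c,M,ks,p=None):
    "edges of the ferrule & handle along the predicted axis; x in mm along the panel"
    p=np.load("rack.npy") if p is None else p;X,Y,N=axes(p[3],p[4]);h=cv2.cvtColor(c["color"],cv2.COLOR_RGB2HSV)
    for k in ks:
        B=p[:3]+70*k*Y;s=np.arange(-66,104,4);q=proj(c,M,[B+a*X+8*N for a in s])
        line="".join("B" if v<55 else ("G" if sa>150 and v>90 and hu>17 else ("h" if v<125 else "p")) for hu,sa,v in [h[int(round(y)),int(round(x))] if 0<=x<560 and 0<=y<420 else (0,0,255) for x,y in q])
        print(k,line)
        for a in(-20,20,62,85):   # lateral extent of the dark/gold stuff
            w=np.arange(-26,27,1);q=proj(c,M,[B+a*X+b*Y+(8 if a>30 else 0)*N for b in w]);r="".join("#" if (h[int(round(y)),int(round(x)),2]<60 or (h[int(round(y)),int(round(x)),0]<13 and h[int(round(y)),int(round(x)),2]<125)) else ("G" if h[int(round(y)),int(round(x)),1]>150 and h[int(round(y)),int(round(x)),0]>17 else ".") for x,y in q)
            print("   a=%d"%a,r)
if __name__=="__main__":
    c,M,o=pickle.load(open(sys.argv[1],"rb"));prof(c,M,[float(a) for a in sys.argv[2:]])
E
python3 prof.py w8.pkl -1 0
```

```text
-1.0 pBGhBBBBBBBBBBBBBhhhhhhhhhhhhGGGBBBBBBBBBBB
   a=-20 ................#...###############..................
   a=20 .............#.....#..#.##.#####....#................
   a=62 ..................##################.................
   a=85 ..................###################................
0.0 hhhBGBBBBBBBBBBBBBBBhhhhhhhhhhGGGGBBBBBBBBB
   a=-20 ...........##.....###################................
   a=20 ..................#..#....####.######.#.#.#..........
   a=62 ...........#..GGGGGGGGGGGGGGGGGGGGGGGGG..............
   a=85 .............########################................
```

```bash
python3 -m jog '[[[-20,0,40],0,0],[[-20,0,40],0,0],[[-20,0,20],0,0],[[0,0,0],0,0],[[0,0,0],0,0]]'
cat > fine.py <<'E'
from h import *
import sys,pickle
from fit import axes
def fine(c,M,ks,p):
    X,Y,N=axes(p[3],p[4]);h=cv2.cvtColor(c["color"],cv2.COLOR_RGB2HSV)
    for k in ks:
        B=p[:3]+70*k*Y;s=np.arange(-72,110,1.);out=""
        for a in s:
            q=proj(c,M,[B+a*X+b*Y+8*N for b in(-2,0,2)]);hs=np.median([h[int(round(y)),int(round(x))] for x,y in q if 0<=x<560 and 0<=y<420] or [[0,0,255]],axis=0)
            out+="B" if hs[2]<50 else ("G" if hs[1]>150 and hs[0]>16 and hs[2]>75 else ("h" if hs[0]<16 and hs[2]<125 else "p"))
        runs=[];i=0
        for j in range(1,len(out)+1):
            if j==len(out) or out[j]!=out[i]: runs.append("%s%d..%d"%(out[i],s[i],s[j-1]));i=j
        print(k," ".join(r for r in runs))
if __name__=="__main__":
    for f in sys.argv[2:]:
        if f.endswith("!"):
            f=f[:-1];t=shot("wrist");pickle.dump(t,open(f,"wb"));save(t[0],f[:-4]+".png")
        c,M,o=pickle.load(open(f,"rb"));print(f,o["eef_pos"]);fine(c,M,[float(a) for a in sys.argv[1].split(",")],np.load("rack.npy"))
E
python3 fine.py=-1 2>/dev/null; python3 fine.py " -1,0" w8.pkl w9.pkl!
```

```text
time: 13.52
eef_pos: [451.1, 38.4, 296.6]
ee_rot: [[-0.015, -0.119, -0.993], [-0.011, -0.993, 0.119], [-1.0, 0.013, 0.014]]
force: [1.3, -0.5, -1.0]
width: 44.0
w8.pkl [556.18310136  26.35286914 242.48566941]
-1.0 p-72..-65 h-64..-61 G-60..-56 h-55..-54 B-53..-2 h-1..44 G45..59 B60..98 p99..109
0.0 h-72..-53 G-52..-49 h-48..-47 B-46..11 h12..52 G53..66 p67..67 B68..107 h108..109
w9.pkl [451.11579596  38.41769095 296.62812973]
-1.0 p-72..-70 h-69..-58 G-57..-53 h-52..46 G47..60 B61..74 p75..109
0.0 p-72..-67 h-66..-66 p-65..-65 h-64..-62 p-61..-58 h-57..-51 G-50..-46 p-45..-45 h-44..53 p54..54 G55..67 B68..75 p76..109
```

The two views agree. The right brush is seated as deep as the stored one at both ends, but it sits about 7 mm lower down the slope, against the rail, because it slipped in the light grip. I'll grip it again and slide it up along the handle axis.

```bash
python3 -m jog '[[[20,4,-45],0,0],[[40,4,-45],0,0],[[40,0,0],0,0],[[30,0,0],0,0],[[0,0,0],0,0]]'; python3 d.py -1 0 5.8
```

```text
time: 14.2
eef_pos: [542.2, 16.7, 155.9]
ee_rot: [[-0.02, -0.12, -0.993], [-0.011, -0.993, 0.12], [-1.0, 0.014, 0.018]]
force: [0.0, -0.5, 0.6]
width: 44.1
panel xyz [ 48.3 -12.2  56.7] delta tool [ 74.3 -13.2   0.6] force panel xyz [ 0.4 -0.5  0.4] w 44.1 yaw err 0.4 mom [ 0.08  0.   -0.02] t 14.2
```

```bash
python3 -m jog '[[[0,-12,1],0,0],[[0,0,0],0,0],[[30,0,0],0,0],[[20,0,0],0,0],[[0,0,0],0,0]]'; python3 d.py -1 0 5.8
```

```text
time: 14.82
eef_pos: [546.4, 30.7, 110.1]
ee_rot: [[-0.01, -0.119, -0.993], [-0.01, -0.993, 0.119], [-1.0, 0.011, 0.008]]
force: [-0.1, -0.8, 0.5]
width: 43.9
panel xyz [21.6  2.2 19.4] delta tool [28.7  1.9  4.3] force panel xyz [ 0.3 -0.8  0.4] w 43.9 yaw err 0.3 mom [ 0.11  0.01 -0.04] t 14.825
```

```bash
python3 -m jog '[[[15,1.3,5],0,0],[[13,0,1.5],0,0],[[0,0,0],0,0]]'; python3 d.py -1 0 5.8; python3 -m jog '[[[0,0,0],0,-1],[[0,0,0],0,-1],[[0,0,0],0,-1],[[0,0,0],0,-1]]' 30; python3 d.py -1 0 5.8
```

```text
time: 15.2
eef_pos: [540.6, 30.1, 82.8]
ee_rot: [[-0.006, -0.119, -0.993], [-0.01, -0.993, 0.119], [-1.0, 0.01, 0.005]]
force: [-0.5, -0.4, 0.6]
width: 44.1
panel xyz [-0.1  0.9  1.8] delta tool [ 1.3  0.9 -1.2] force panel xyz [ 0.  -0.5  0.7] w 44.1 yaw err 0.3 mom [0.05 0.06 0.03] t 15.2
time: 15.7
eef_pos: [541.4, 30.3, 83.6]
ee_rot: [[-0.004, -0.119, -0.993], [-0.01, -0.993, 0.119], [-1.0, 0.01, 0.003]]
force: [-0.1, -0.3, -0.6]
width: 15.0
panel xyz [1.1 1.2 1.9] delta tool [ 2.2  1.2 -0.4] force panel xyz [-0.4 -0.3 -0.4] w 15.0 yaw err 0.3 mom [ 0.13 -0.03  0.03] t 15.7
```

```bash
python3 -m jog '[[[-1.6,0,-2],0,-1],[[-1.6,0,-2],0,-1]]'; python3 d.py -1 0 5.8;  python3 -m jog '[[[-1.6,0,-2],0,-1],[[-1,0,-1.2],0,-1]]'; python3 d.py -1 0 5.8
```

```text
time: 15.95
eef_pos: [545.5, 29.9, 86.9]
ee_rot: [[-0.004, -0.119, -0.993], [-0.009, -0.993, 0.119], [-1.0, 0.01, 0.003]]
force: [0.1, 0.5, -1.0]
width: 15.4
panel xyz [6.4 1.3 1.9] delta tool [5.5 1.2 3.7] force panel xyz [-0.6  0.5 -0.8] w 15.4 yaw err 0.3 mom [ 0.08 -0.    0.01] t 15.95
time: 16.2
eef_pos: [549.0, 29.4, 89.8]
ee_rot: [[-0.005, -0.119, -0.993], [-0.01, -0.993, 0.119], [-1.0, 0.01, 0.003]]
force: [0.1, 0.5, -0.1]
width: 15.3
panel xyz [10.8  1.2  1.9] delta tool [8.4 1.2 7.2] force panel xyz [-0.   0.5 -0.2] w 15.3 yaw err 0.3 mom [ 0.03  0.01 -0.  ] t 16.2
```

```bash
python3 -m jog '[[[1.2,0,1.4],0,-1],[[0,0,0],0,-1],[[0,0,0],0,0],[[0,0,0],0,0],[[0,0,0],0,0]]' 20; python3 d.py -1 0 5.8;  python3 -m jog '[[[-25,0,0],0,0],[[-45,0,0],0,0],[[-50,0,0],0,0],[[-50,0,0],0,0],[[0,0,0],0,0],[[0,0,0],0,0]]'; python3 fine.py " -1,0" w10.pkl!
```

```text
time: 16.82
eef_pos: [547.7, 29.5, 88.7]
ee_rot: [[-0.004, -0.119, -0.993], [-0.01, -0.993, 0.119], [-1.0, 0.01, 0.003]]
force: [-0.3, -0.2, -0.1]
width: 42.7
panel xyz [9.2 1.1 1.9] delta tool [7.3 1.1 6. ] force panel xyz [-0.2 -0.3  0.1] w 42.7 yaw err 0.3 mom [ 0.04 -0.03 -0.04] t 16.825
time: 17.58
eef_pos: [547.6, 30.9, 262.7]
ee_rot: [[-0.006, -0.119, -0.993], [-0.01, -0.993, 0.119], [-1.0, 0.011, 0.005]]
force: [0.3, 0.3, -0.6]
width: 44.3
w10.pkl [547.6227078   30.88664734 262.72116607]
-1.0 p-72..-65 h-64..-62 B-61..-60 p-59..-58 G-57..-54 B-53..-23 h-22..44 G45..59 B60..98 p99..109
0.0 h-72..-55 B-54..-53 G-52..-49 p-48..-47 B-46..-10 h-9..52 G53..67 B68..105 p106..106 h107..109
```

The brush settles back against the foot rail once released, so that is its natural resting place along the slope. It is still between the jaws and at depth. Next is the broad brush.

```bash
python3 -m jog '[[[0,52,16],0,0],[[0,52,16],0,0],[[0,52,16],0,0],[[30,50,16],0,0],[[50,0,0],0,0],[[50,0,0],10,0.3],[[0,0,0],9.5,0.3],[[0,0,0],0,0.3],[[0,0,0],0,0.3]]'
cat > loose.py <<'E'
from h import *
import sys,pickle
def runs(out,s):
    r=[];i=0
    for j in range(1,len(out)+1):
        if j==len(out) or out[j]!=out[i]: r.append("%s%d..%d"%(out[i],s[i],s[j-1]));i=j
    return " ".join(r)
x,y,ang,z=map(float,sys.argv[1:5])
c,M,o=shot("wrist");save(c,"wb.png");pickle.dump((c,M,o),open("wb.pkl","wb"))
R=np.array(o["ee_rot"]);print(np.round(o["eef_pos"],1),"yaw",math.degrees(math.atan2(-R[1,2],-R[0,2])),"delta tool to mid",((np.array([x,y,z])-o["eef_pos"])@R).round(1))
h=cv2.cvtColor(c["color"],cv2.COLOR_RGB2HSV);a=math.radians(ang);d=np.array([math.cos(a),math.sin(a),0]);n=np.array([-d[1],d[0],0]);m=np.array([x,y,z])
def cls(P):
    q=proj(c,M,P);o=""
    for u,v in q:
        if not(0<=u<559 and 0<=v<419): o+="-";continue
        H,S,V=h[int(round(v)),int(round(u))];o+="B" if V<45 else("G" if S>150 and H>17 and V>75 else("h" if H<16 and V<100 else "."))
    return o
s=np.arange(-70,110,1.);print("axis",runs(cls([m+k*d+[0,0,4] for k in s]),s))
w=np.arange(-25,26,1.)
for k in(-40,-20,0,20,40,60,80):print(k,runs(cls([m+k*d+b*n for b in w]),w))
E
python3 loose.py 459 -171 -26.8 8
```

```text
time: 18.75
eef_pos: [448.6, -172.3, 120.9]
ee_rot: [[-0.023, -0.448, -0.894], [-0.007, -0.894, 0.448], [-1.0, 0.017, 0.018]]
force: [-0.6, 0.2, 0.1]
width: 57.0
[ 448.6 -172.3  120.9] yaw -26.623548811162806 delta tool to mid [112.7  -7.7 -10.8]
axis h-70..-60 B-59..-54 .-53..-53 G-52..-51 .-50..-50 h-49..-49 B-48..-39 h-38..-38 B-37..-23 h-22..50 .51..51 G52..63 B64..68 h69..69 B70..73 .74..76 h77..77 .78..79 h80..80 .81..85 h86..86 .87..89 B90..92 h93..95 .96..109
-40 h-25..-24 .-23..-23 h-22..-13 .-12..-12 h-11..-6 B-5..-1 h0..0 B1..9 h10..18 .19..25
-20 .-25..-7 h-6..8 B9..9 h10..10 .11..25
0 .-25..-7 h-6..9 .10..25
20 .-25..-7 h-6..9 .10..25
40 .-25..-7 h-6..9 .10..25
60 .-25..-16 G-15..16 .17..25
80 .-25..-15 B-14..-12 .-11..-10 h-9..-9 .-8..-8 B-7..-6 .-5..-3 h-2..-2 B-1..-1 h0..0 .1..1 h2..2 .3..3 h4..4 .5..5 B6..6 h7..7 .8..8 B9..9 .10..10 h11..11 .12..12 B13..15 h16..16 .17..25
```

```bash
python3 -m jog '[[[40,-9,-9],0,0],[[40,0,0],0,0],[[15,0,0],0,0],[[0,0,0],0,0],[[0,0,0],0,0]]'; python3 loose.py 457.8 -168.9 -26.8 2|head -1
```

```text
time: 19.42
eef_pos: [463.4, -169.8, 27.4]
ee_rot: [[-0.014, -0.442, -0.897], [-0.008, -0.897, 0.442], [-1.0, 0.014, 0.009]]
force: [0.1, 0.5, -0.3]
width: 44.0
[ 463.4 -169.8   27.4] yaw -26.246864137260026 delta tool to mid [25.5  1.3  5.2]
```

```bash
python3 -m jog '[[[10,1,5],0.5,0],[[9,0,0],0,0],[[0,0,0],0,0],[[0,0,0],0,0]]'; python3 loose.py 457.8 -168.9 -26.8 2|head -1
```

```text
time: 19.98
eef_pos: [458.9, -169.0, 8.8]
ee_rot: [[-0.011, -0.45, -0.893], [-0.009, -0.893, 0.451], [-1.0, 0.013, 0.006]]
force: [-0.5, -0.1, -0.2]
width: 44.2
[ 458.9 -169.     8.8] yaw -26.77958634986817 delta tool to mid [6.8 0.4 1. ]
```

```bash
python3 -m jog '[[[4,0,1],0,0],[[2.5,0,0],0,0],[[0,0,0],0,-1],[[0,0,0],0,-1],[[0,0,0],0,-1],[[0,0,0],0,-1]]' 30; python3 -m jog '[[[-30,0,0],0,-1],[[-50,0,0],0,-1],[[-60,0,0],0,-1],[[-60,0,0],0,-1],[[-20,0,0],-10,-1],[[0,0,0],-10,-1],[[0,0,0],0,-1],[[0,0,0],0,-1]]'; python3 d.py 1 120 5.8
```

```text
time: 20.78
eef_pos: [458.2, -168.6, 2.1]
ee_rot: [[-0.01, -0.45, -0.893], [-0.009, -0.893, 0.451], [-1.0, 0.013, 0.005]]
force: [1.0, 0.3, -0.4]
width: 14.8
time: 21.78
eef_pos: [459.7, -166.4, 229.4]
ee_rot: [[-0.011, -0.113, -0.994], [-0.01, -0.994, 0.113], [-1.0, 0.011, 0.01]]
force: [0.2, -0.9, 0.3]
width: 15.0
panel xyz [  47.2 -343.5  152.3] delta tool [  51.2 -344.    15.7] force panel xyz [ 0.4 -0.9  0. ] w 15.0 yaw err -0.0 mom [-0.01 -0.01 -0.04] t 21.775
```

```bash
python3 -m jog '[[[0,-48,-3],0,-1],[[0,-48,-3],0,-1],[[0,-48,-3],0,-1],[[0,-48,-3],0,-1],[[0,-48,-3],0,-1],[[0,-48,-3],0,-1],[[0,-40,-3],0,-1],[[30,0,0],0,-1],[[0,0,0],0,-1],[[0,0,0],0,-1]]'; python3 d.py 1 60 5.8
python3 - <<'E'
from h import *
import pickle
from fit import axes
t=shot("wrist");pickle.dump(t,open("w11.pkl","wb"));c,M,o=t;save(c,"w11.png")
R=np.array(o["ee_rot"]);p=np.array(o["eef_pos"]);h=cv2.cvtColor(c["color"],cv2.COLOR_RGB2HSV)
# held brush: column profile along tool -z at axis top
s=np.arange(20,100,1.);q=proj(c,M,[p+R@np.array([-13.8,0,-k]) for k in s])
print("".join("B" if h[int(v),int(u),2]<50 else("G" if h[int(v),int(u),1]>150 and h[int(v),int(u),0]>17 and h[int(v),int(u),2]>75 else "h") for u,v in q))
E
```

```text
time: 23.02
eef_pos: [519.8, 165.5, 189.6]
ee_rot: [[-0.02, -0.142, -0.99], [-0.011, -0.99, 0.143], [-1.0, 0.014, 0.018]]
force: [-0.0, 0.2, -0.8]
width: 15.0
panel xyz [ 39.2  -6.9 107.4] delta tool [61.4 -7.8 -0.3] force panel xyz [-0.5  0.1 -0.5] w 15.0 yaw err 1.7 mom [ 0.05 -0.02  0.02] t 23.025
hhhhhhhhhhhhhhhhhhhhhhhhhhhhhhhhhGGGGGGGGGGGGhBBBhhBhhhhhhhhhhhhhhhhhhhhBBBBBBhh
```

```bash
python3 -m jog '[[[20,-7.5,0],-1.7,-1],[[20,0,0],0,-1],[[12,0,0],0,-1],[[0,0,0],0,-1],[[0,0,0],0,-1]]' 15; python3 d.py 1 46 5.8
```

```text
time: 23.7
eef_pos: [520.8, 172.0, 135.5]
ee_rot: [[-0.018, -0.112, -0.993], [-0.011, -0.994, 0.113], [-1.0, 0.012, 0.017]]
force: [0.5, -0.5, -0.2]
width: 15.2
panel xyz [ 5.3 -0.3 65.3] delta tool [18.2 -0.5 -8.3] force panel xyz [ 0.3 -0.4 -0.5] w 15.2 yaw err -0.1 mom [0.06 0.04 0.03] t 23.7
```

```bash
python3 -m jog '[[[8,-0.5,-4],0,-1],[[8,0,-4],0,-1],[[0,0,0],0,-1]]' 15; python3 -m jog '[[[4,0,-3.5],0,-1],[[4,0,-3.5],0,-1],[[0,0,0],0,-1]]'; python3 d.py 1 30 5.8
```

```text
time: 24.08
eef_pos: [530.9, 171.7, 119.7]
ee_rot: [[-0.014, -0.113, -0.994], [-0.009, -0.994, 0.113], [-1.0, 0.011, 0.013]]
force: [1.0, -0.7, 0.9]
width: 15.2
time: 24.45
eef_pos: [538.2, 171.4, 111.4]
ee_rot: [[-0.014, -0.112, -0.994], [-0.009, -0.994, 0.112], [-1.0, 0.01, 0.013]]
force: [-0.0, -0.2, 1.6]
width: 15.2
panel xyz [ 3.5  1.1 35.6] delta tool [ 6.6  1.  -0.9] force panel xyz [ 1.  -0.2  1.3] w 15.2 yaw err -0.1 mom [ 0.09 -0.08 -0.02] t 24.45
```

```bash
python3 -m jog '[[[4,0,-3.5],0,-1],[[3,0,-2.5],0,-1]]'; python3 d.py 1 20 5.8
```

```text
time: 24.7
eef_pos: [543.8, 170.9, 104.1]
ee_rot: [[-0.015, -0.112, -0.994], [-0.009, -0.994, 0.112], [-1.0, 0.01, 0.014]]
force: [-1.8, 0.4, 1.8]
width: 15.4
panel xyz [ 3.3  1.2 26.4] delta tool [ 7.1  1.1 -1.6] force panel xyz [-0.2  0.2  2.6] w 15.4 yaw err -0.1 mom [0.07 0.21 0.03] t 24.7
```

```bash
python3 -m jog '[[[4,0.8,-2],0,-1],[[4,0,-2.5],0,-1]]'; python3 d.py 1 14 5.8; python3 -m jog '[[[2,0,-1.5],0,-1]]' 25; python3 d.py 1 14 5.8
```

```text
time: 24.95
eef_pos: [548.0, 169.8, 95.5]
ee_rot: [[-0.015, -0.111, -0.994], [-0.008, -0.994, 0.112], [-1.0, 0.01, 0.014]]
force: [-1.6, 0.2, 1.9]
width: 15.2
panel xyz [ 1.3  0.6 17. ] delta tool [ 3.2  0.6 -0.9] force panel xyz [-0.  -0.   2.5] w 15.2 yaw err -0.1 mom [ 0.09  0.24 -0.06] t 24.95
time: 25.08
eef_pos: [549.1, 169.7, 93.1]
ee_rot: [[-0.016, -0.111, -0.994], [-0.008, -0.994, 0.112], [-1.0, 0.01, 0.015]]
force: [-3.7, 2.4, 4.1]
width: 15.4
panel xyz [ 0.7  0.6 14.5] delta tool [0.8 0.6 0.2] force panel xyz [-0.5  1.9  5.7] w 15.4 yaw err -0.1 mom [ 0.4   0.57 -0.  ] t 25.075
```

```bash
python3 -m jog '[[[1.8,0.2,-1.3],0,-1]]'; python3 d.py 1 0 5.8|cut -c1-130; python3 -m jog '[[[1.8,0,-1.3],0,-1]]'; python3 d.py 1 0 5.8|cut -c1-130; python3 -m jog '[[[1.8,0,-1.3],0,-1]]'; python3 d.py 1 0 5.8|cut -c1-130
```

```text
time: 25.2
eef_pos: [550.1, 170.1, 91.2]
ee_rot: [[-0.017, -0.111, -0.994], [-0.008, -0.994, 0.111], [-1.0, 0.009, 0.016]]
force: [-2.7, 1.8, 3.9]
width: 15.2
panel xyz [ 0.2  1.1 12.4] delta tool [ 9.7  1.  -7.8] force panel xyz [0.3 1.5 4.9] w 15.2 yaw err -0.1 mom [ 0.54  0.71 -0.07] t
time: 25.32
eef_pos: [551.1, 170.0, 89.3]
ee_rot: [[-0.017, -0.111, -0.994], [-0.008, -0.994, 0.111], [-1.0, 0.01, 0.016]]
force: [-3.5, 1.1, 2.3]
width: 15.4
panel xyz [-0.2  1.1 10.3] delta tool [ 7.8  1.  -6.8] force panel xyz [-1.3  0.7  4. ] w 15.4 yaw err -0.1 mom [ 0.27  0.73 -0.02
time: 25.45
eef_pos: [552.4, 169.6, 87.2]
ee_rot: [[-0.018, -0.111, -0.994], [-0.008, -0.994, 0.111], [-1.0, 0.01, 0.017]]
force: [-1.4, 1.2, 0.1]
width: 15.1
panel xyz [-0.5  0.9  7.9] delta tool [ 5.7  0.8 -5.4] force panel xyz [-1.1  1.1  1. ] w 15.1 yaw err -0.1 mom [ 0.23  0.45 -0.02
```

```bash
python3 -m jog '[[[1.8,0,-1.6],0,-1]]'; python3 d.py 1 0 5.8|cut -c1-130; python3 -m jog '[[[1.8,0,-1.6],0,-1]]'; python3 d.py 1 0 5.8|cut -c1-130; python3 -m jog '[[[1.4,0,-1.3],0,-1]]'; python3 d.py 1 0 5.8|cut -c1-130
```

```text
time: 25.58
eef_pos: [554.4, 169.2, 85.1]
ee_rot: [[-0.017, -0.111, -0.994], [-0.008, -0.994, 0.111], [-1.0, 0.01, 0.016]]
force: [0.1, 2.1, -0.1]
width: 15.4
panel xyz [-0.3  0.7  4.9] delta tool [ 3.6  0.7 -3.4] force panel xyz [-0.2  2.1  0. ] w 15.4 yaw err -0.1 mom [ 0.6   0.11 -0.06
time: 25.7
eef_pos: [556.0, 169.2, 83.0]
ee_rot: [[-0.017, -0.111, -0.994], [-0.008, -0.994, 0.111], [-1.0, 0.01, 0.016]]
force: [-2.5, 2.1, 0.9]
width: 15.1
panel xyz [-0.4  0.9  2.3] delta tool [ 1.5  0.9 -1.7] force panel xyz [-1.6  1.8  2.4] w 15.1 yaw err -0.1 mom [0.51 0.39 0.05] t
time: 25.82
eef_pos: [556.7, 169.4, 81.6]
ee_rot: [[-0.018, -0.111, -0.994], [-0.008, -0.994, 0.111], [-1.0, 0.01, 0.017]]
force: [-9.6, 1.4, 16.6]
width: 14.9
panel xyz [-0.7  1.1  0.8] delta tool [ 0.1  1.1 -1. ] force panel xyz [ 2.9  0.3 19. ] w 14.9 yaw err -0.2 mom [ 0.25  1.77 -0.06
```

```bash
python3 -m jog '[[[0,0,0],0,-1],[[0,0,0],0,0],[[0,0,0],0,0],[[0,0,0],0,0]]'; python3 d.py 1 0 5.8;  python3 -m jog '[[[-25,0,0],0,0],[[-45,0,0],0,0],[[-50,0,0],0,0],[[-30,35,0],0,0],[[0,35,0],0,0],[[0,0,0],0,0],[[0,0,0],0,0]]'; python3 fine.py " -1,0,1" w12.pkl!
python3 - <<'E'
from h import *
im=cv2.imread("pics/w12.png")
a=cv2.resize(im[60:290,60:420],None,fx=2.2,fy=2.2,interpolation=cv2.INTER_CUBIC);cv2.imwrite("pics/w12c.png",cv2.convertScaleAbs(a,alpha=1.4))
E
```

```text
time: 26.32
eef_pos: [558.0, 167.5, 81.7]
ee_rot: [[-0.017, -0.112, -0.994], [-0.01, -0.994, 0.112], [-1.0, 0.011, 0.015]]
force: [-0.2, -0.3, 0.1]
width: 42.6
panel xyz [ 0.6 -0.6 -0.1] delta tool [ 0.3 -0.6  0.5] force panel xyz [-0.1 -0.4  0.2] w 42.6 yaw err -0.1 mom [ 0.04 -0.    0.02] t 26.325
time: 27.2
eef_pos: [553.6, 97.0, 237.1]
ee_rot: [[-0.015, -0.112, -0.994], [-0.011, -0.994, 0.113], [-1.0, 0.013, 0.014]]
force: [0.3, -0.1, 1.0]
width: 44.2
w12.pkl [553.60871539  96.99091798 237.11862751]
-1.0 p-72..-64 h-63..-62 p-61..-60 G-59..-55 p-54..-53 B-52..-52 h-51..-49 B-48..-8 h-7..44 p45..45 G46..59 B60..86 p87..87 B88..98 p99..109
0.0 h-72..-53 G-52..-49 p-48..-47 h-46..-45 B-44..-18 h-17..52 G53..66 B67..93 h94..94 B95..108 p109..109
1.0 h-72..-60 G-59..-56 p-55..-54 B-53..-26 h-25..-24 B-23..-22 h-21..-21 B-20..-4 h-3..44 p45..45 G46..58 B59..100 p101..109
```

View pics/w12c.png

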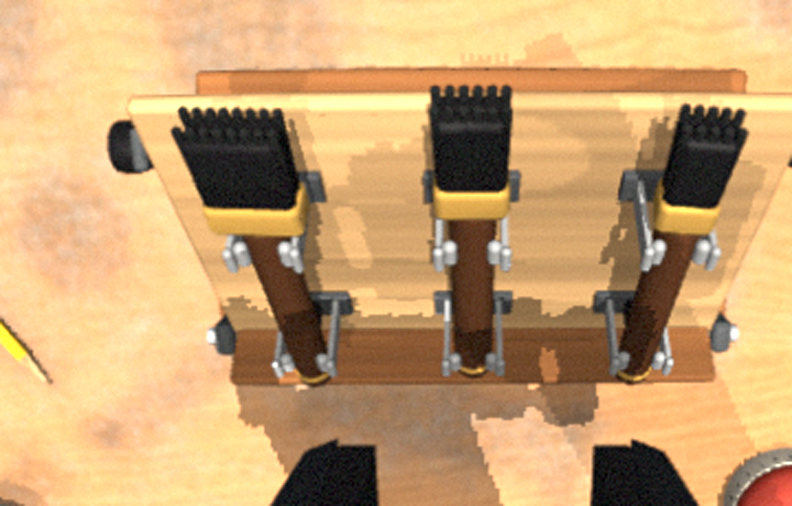

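The picture shows both loose brushes lying between their jaws with the bristles at the top. Their lip gaps match the stored brush (about 64 px against 65 px), and both tails rest on the foot rail at about (315,378) and (632,376). I'll take one more numeric check of seat depth from further back.

```bash
python3 -m jog '[[[-30,0,50],0,0],[[-30,0,50],0,0],[[0,0,0],0,0],[[0,0,0],0,0]]'; python3 fine.py " -1,0,1" w13.pkl!
python3 - <<'E'
from h import *
import pickle
from fit import axes
p=np.load("rack.npy");X,Y,N=axes(p[3],p[4])
for f in("w12.pkl","w13.pkl"):
    c,M,o=pickle.load(open(f,"rb"));v=p[:3]-M[:3,3];print(f,"apparent x per mm out:",((v@X)/(v@N)*-1).round(2))
E
```

```text
time: 27.75
eef_pos: [452.4, 112.8, 297.1]
ee_rot: [[-0.02, -0.106, -0.994], [-0.011, -0.994, 0.107], [-1.0, 0.013, 0.018]]
force: [0.4, 0.4, -0.7]
width: 44.4
w13.pkl [452.39538861 112.75399703 297.12553797]
-1.0 p-72..-69 h-68..-58 G-57..-53 h-52..46 G47..58 p59..59 G60..60 B61..66 p67..109
0.0 p-72..-69 h-68..-62 p-61..-58 h-57..-55 B-54..-54 h-53..-51 G-50..-45 h-44..54 G55..65 p66..109
1.0 p-72..-70 h-69..-58 G-57..-54 h-53..-53 p-52..-52 h-51..46 G47..59 p60..60 B61..65 p66..109
w12.pkl apparent x per mm out: -1.48
w13.pkl apparent x per mm out: -0.76
```

Both views give the same 7–8 mm offset along the slope at both ends of both brushes. A brush standing out of its seats would show about twice the offset in the first view, so both are home.

```bash
python3 -c "
from rig import ctrl,status
print(status.get_obs()['time']);print(ctrl.close_job())"
```

```text
27.8
the job is handed in; nothing more can be done
None
```

Both brushes are in the rack, bristles at the top: the narrow one in the right bay and the broad one in the left. I handed the job in at 27.8 s with the arm clear of everything.

**How each went in:** I gripped each brush at mid-handle, let the upper clip tip it to the panel's lean (about 39°), and pressed it square into its clips. Pushing stopped at the steep force rise at the predicted seat depth.

**Last checks:** Two wrist views from different angles put both handles at the same depth as the stored brush, at both ends, to within about 1 mm. The lip gaps also match. I did not measure the other objects again afterwards, but the arm did not work close to any of them.

**What was not ideal:**
- **Too hard on the narrow brush:** my last push on it briefly reached about 32 N, above the 25 N the panel is said to hold. I did not see the panel move afterwards. The broad brush was stopped at 19 N.
- **Lower along the slope:** both brushes sit about 7 mm further down than the stored one, with their tails on the foot rail. I tried to slide the narrow one up. After release it was still at the rail, so either it slid back or my fingers slipped along the handle.

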